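# Fasten the mixer's paddle shaft and feel its end float

## Task

The paddle shaft of the bench meat mixer is back in after washing but stands part-way out. Push it fully home until it bears on its thrust ring, press the black-knobbed keeper bolt fully down into its groove, then feel the end float: pull the shaft out firmly against the bolt, and push it back firmly against the thrust ring, each push and pull eased on slowly to a steady hand force of about 15 N kept up for a good half second, and never over 35 N even for a moment. Leave the shaft home, the bolt down and the other things on the table where they are.

Things in the scene. Friction and masses are not known exactly. Their poses are not given: they have to be found in the camera images.
- mixer: bench meat mixer, fixed: open stainless trough 280 long, 190 wide, rim 205 high, a paddle shaft along it. Origin on the table straight below the keeper bolt; x runs along the shaft towards the trough (shaft is pulled out along -x, pushed home along +x), z up. Trough's end plate at x = +55; shaft axis 125 above the table at y = 0.
- bearing: the mixer's front bearing: aluminium housing 56 across round the shaft from x = +55 to -20 (mixer frame), with a white thrust ring, 42 across, on its outer end that stops the shaft's collar. The ring wears: its face lies anywhere from x = -28 to -34, and home is where the collar meets it. Origin and axes are the mixer's.
- paddle_shaft: steel paddle shaft, slides along x only, starts 16 to 46 short of home; a seal drags with 3 N and holds it where left. Outside the bearing: collar 46 across, 9 thick; plain neck 26 across, 88 long; end flange 40 across. With the bolt down it has 2 to 12 of end float outwards from home, by wear. Both stops are nearly rigid. Origin at the mixer's when the collar face is at x = -28.
- shaft_grip (a point): middle of the shaft's plain round neck, on its axis, where it can be pinched across from above; moves with the shaft. 58 outwards (-x) from the collar's face, 39 from the neck's outer end; at mixer x = -86 minus 0 to 6 when home. Axes as the mixer's.
- keeper_bolt: keeper bolt: upright steel pin with a black knob, 30 across and 20 tall, on top of the bearing; slides straight down by 20, held by 4 N of friction where it is left. It goes fully down only if the shaft is home or within 2 of it, its groove then being under the bolt; else it stops 8 high. Origin at the mixer's when fully raised, sinks with the bolt.
- bolt_top (a point): centre of the flat top of the bolt's knob: 211 above the table when fully raised (it starts 0 to 2 below that), 191 when fully down.
- crank_mid (a point): bystander, to be left alone: loose crank handle of the mixer, taken off: steel bar 150 long with a black upright grip, 84 tall; this point is at its middle.
- plate_mid (a point): bystander, to be left alone: perforated steel mincer plate lying flat, 82 across, 10 thick; this point is at its middle.
- knife_mid (a point): bystander, to be left alone: four-winged steel mincer knife lying flat, 72 across, 14 tall; this point is at its middle.
- shaker_mid (a point): bystander, to be left alone: clear spice jar with a steel cap, 64 across, 120 tall, upright; this point is at its middle.
- steel_mid (a point): bystander, to be left alone: sharpening steel lying flat, 370 long, black handle; this point is at its middle.
- boning_mid (a point): bystander, to be left alone: boning knife lying flat, 270 long, yellow handle; this point is at its middle.
- spool_mid (a point): bystander, to be left alone: twine spool, 60 across, 68 tall, upright; this point is at its middle.

How it is judged:
On the way, in this order (a step that is already met when the one before it is completed fails the run):
1. with the bolt still up, the shaft is pushed home and bears on the thrust ring with a steady 8 to 18 N for 0.4 s (contact force between paddle_shaft and bearing between 8 and 18 N and z of bolt_top in the frame of mixer above 0.203 m), for 0.4 s.
2. the keeper bolt is fully down (its top within 2.5 mm of its lowest) (z of bolt_top in the frame of mixer below 0.1935 m), for 0.2 s.
3. the shaft is pulled outwards and bears on the lowered bolt with a steady 8 to 18 N for 0.4 s (z of bolt_top in the frame of mixer below 0.1935 m and contact force between paddle_shaft and keeper_bolt between 8 and 18 N and x of shaft_grip in the frame of mixer below -0.093 m), for 0.4 s.
4. the shaft is pushed back and bears on the thrust ring again with a steady 8 to 18 N for 0.4 s, the bolt still down (z of bolt_top in the frame of mixer below 0.1935 m and contact force between paddle_shaft and bearing between 8 and 18 N), for 0.4 s.
At the end, for the whole second after the job is handed in: The keeper bolt is fully down (its top within 2.5 mm of its lowest), the shaft is home (shaft_grip no further out than mixer x = -93 mm) and at rest, and nothing is held (z of bolt_top in the frame of mixer below 0.1935 m and x of shaft_grip in the frame of mixer above -0.093 m and linear speed of paddle_shaft below 0.005 m/s); the robot touches nothing.
It fails at once if more than 35 N between the shaft and the thrust ring (contact force between paddle_shaft and bearing above 35 N).
It fails at once if more than 35 N between the shaft and the keeper bolt (contact force between paddle_shaft and keeper_bolt above 35 N).
It fails at once if a bystander on the table is moved by more than 30 mm (distance of any of crank_mid, plate_mid, knife_mid, shaker_mid, steel_mid, boning_mid, spool_mid from where it was at the start of the episode above 0.03 m).
It also fails if it takes over 72 s, if anything falls off the work surface, if the arm or the gripper's body presses on something with over 40 N, if the wrist force passes 120 N, or if a joint passes its speed limit or range.

## Robot

A 6-joint arm with a two-finger parallel gripper is mounted at the origin on the work surface. World frame = base frame: x ahead of the robot, y to its left, z up, the work surface at z = 0. Lengths are in m, angles in rad, forces in N, time in s.
With the tool pointing down it reaches from about 0.35 to 0.85 m from the base axis. Payload 8.1 kg.
Tool frame: the origin (TCP) lies between the finger pads; the fingertips stand 11 mm ahead of it and the grasp point (between the pads) lies 8 mm behind it (r.tip_reach is the z of the fingertips in the tool frame, in m); z points along the fingers, y is the line along which they close (so a half turn about z gives the same grasp; the last joint's range is limited). The gripper opens to 93 mm and grips with 3 to 60 N. Pads are 15 mm wide; open, the fingers measure 128 mm over their backs; the gripper's body (75 mm by 188 mm) begins 65 mm behind the grasp point.
Start: joints at [-1.3, 0.13, 1.488, -0, 1.523, -0.085], TCP at [0.209, -0.562, 0.201] pointing down, gripper open.
Joint ranges: [-2.96, 2.96], [-0.89, 2.26], [0.02, 2.5], [-1.34, 4.48], [0, 2.73], [-2.66, 2.66]. Speed limits (rad/s): [2.39, 2.39, 2.79, 3.14, 3.14, 3.14].

## Interface

Orientations are given as a unit quaternion [x, y, z, w].
In Python, from rig import r gives the robot as it stands.
- The arm moves only by the shell command python3 -m crank 'ROWS' [FORCE]. ROWS is JSON, a list of rows, each a list of 5 numbers: the shift along the tool's x, y, z normalised to -1 to 1, where 1 is 0.02 m, then the turn about the tool's z normalised to -1 to 1, where 1 is 6 degrees, then the finger opening in mm, from 0 to 93. A call has 1 to 10 rows; each row shifts and turns the commanded pose from where the row before left it, along the tool's axes as they then stand; what a row does not reach is not made up. A row lasts 1/10 s, in which the tool goes at most 50 mm and 8.59 degrees, less where a joint would pass 70% of its speed; a pose out of reach is approached as far as the arm can. A call with a number of a shift or a turn outside -1 to 1 is refused whole. A call with a gripper value outside its range is refused whole. The fingers move at their own pace and stop on an object; FORCE is the grip in N (left out, the last holds). Time passes only in rows, so rows that do not move let the fingers close. It gives the time, the measured TCP pose, the force, the opening and the grip force at its end, in the units of the state.
- r.read_state(): the state, without advancing time (a new reading comes with each control period).
- r.read_camera(name): name is "scene" or "top" or "wrist"; returns (picture, depth): 420x560x3 uint8, red, green, blue; 420x560 float32, m along the optical axis (not along the pixel's ray), 0 where there is no reading.
- r.camera_params(name): a dict with "fx", "fy", "cx", "cy" (pixels), "D" ([k1, k2, p1, p2, k3] as OpenCV has them; the pictures are not rectified), "R" (3x3) and "t" (3): a world point X has camera coordinates R X + t. Camera axes: x right, y down, z forward; pixel columns grow to the right and rows downward; lengths in m; the calibration is good to about 2 mm. A picture is of the moment at which its call begins: read the wrist's pose just before it. camera_params takes no time and is no camera call; for the wrist camera it gives the pose at the moment of the call.
- r.close_job(): hands the job in; it is judged then, once.
The state is a dict: "time_s": time; "joint_pos": joint angles; "joint_velocities": joint speeds; "joint_torque": joint torques, N m; "tool_pos": TCP position; "ee_rot": TCP orientation; "wrist_force": force on the tool from outside, world axes, zero at the start; "wrist_torque": the same for the moment, N m; "opening": finger opening in m; "gripper_force": force on a finger pad.
Only numpy, scipy, OpenCV 4.12 (cv2) and the standard library are available. Lean on these libraries where they do the work, as an engineer would, in place of code of your own. Each camera call takes 0.05 s, during which the arm holds its last target. There are 200 camera calls.

## Working session

There is one attempt and no reset: what is moved stays moved. The work goes in short steps, Python scripts to look and compute and a shell command to move; the robot and the scene stay as the last step left them, time stands still between calls to the robot, and variables do not carry over. Pictures are saved under pics/ and viewed, at most 10 in all, crops included, and the job is handed in when it is done.

```bash
ls; mkdir -p pics
python3 - <<'E'
from rig import r
import cv2,numpy as np
for n in("scene","top"):
    p,d=r.read_camera(n); cv2.imwrite(f"pics/{n}0.png",p[:,:,::-1]); np.save(f"pics/{n}0.npy",d)
    c=r.camera_params(n); print(n,c['fx'],c['D'],(-np.array(c['R']).T@c['t']).round(3))
s=r.read_state();print(s['time_s'],s['tool_pos'],s['ee_rot'],s['wrist_force'])
E
```

```text
pics
scene 416.99754414659674 [-0.09320747  0.          0.          0.          0.        ] [1.212 0.259 0.632]
top 532.528805320296 [-0.2065422  0.         0.         0.         0.       ] [ 0.304 -0.253  1.399]
0.1 [ 0.20889507 -0.56191102  0.19982076] [ 9.84212817e-01  1.76987270e-01 -7.66811548e-05 -7.94589983e-04] [-0.47330065 -0.23381336 -0.45769131]
```

View pics/scene0.png

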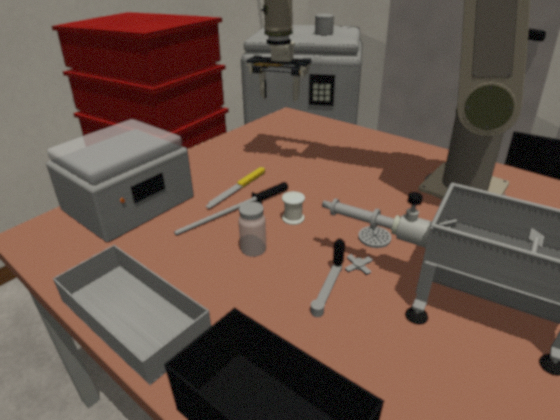

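View pics/top0.png

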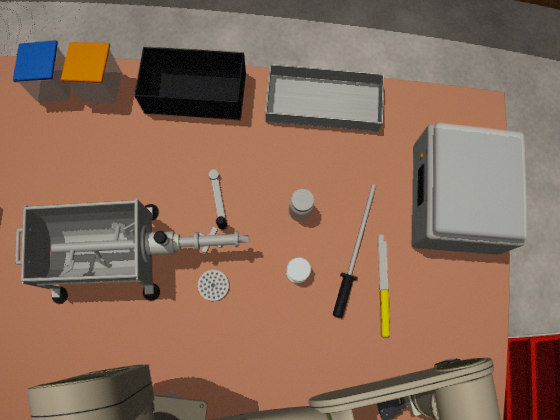

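The top view shows the mixer at left, with the knob at about (160,238) and the shaft running right to its flange at about (245,239). The crank grip is at (221,223), the knife at (208,240) under the shaft, the plate at (213,285). I'll enlarge this area and measure it.

```bash
cat > h.py <<'E'
from rig import r
import cv2,numpy as np
def ray(n,u,v,c=None):
    c=c or r.camera_params(n)
    K=np.array([[c['fx'],0,c['cx']],[0,c['fy'],c['cy']],[0,0,1]])
    q=cv2.undistortPoints(np.array([[[u,v]]],float),K,np.array(c['D']))[0,0]
    R=np.array(c['R']);return -R.T@np.array(c['t']),R.T@np.array([q[0],q[1],1])
def atz(n,u,v,z,c=None):
    o,d=ray(n,u,v,c);return o+d*(z-o[2])/d[2]
def atd(n,u,v,dep,c=None):
    o,d=ray(n,u,v,c);return o+d*dep
E
python3 - <<'E'
from h import *
p=cv2.imread("pics/top0.png")[200:270,130:260]; cv2.imwrite("pics/topc.png",cv2.resize(p,None,fx=6,fy=6,interpolation=cv2.INTER_CUBIC))
d=np.load("pics/top0.npy")
for u,v in [(160,238),(176,242),(200,240),(225,238),(235,238),(246,238)]:
    print(u,v,atd("top",u,v,d[v,u]).round(4))
# world point cloud: points of shaft 0.125..0.15 height
V,U=np.mgrid[205:270,140:255]
P=np.array([[*atd("top",u,v,d[v,u]),u,v] for u,v in zip(U.ravel(),V.ravel()) if d[v,u]>0])
k=(P[:,2]>0.2)&(P[:,2]<.22);print("knob",P[k][:,:3].mean(0).round(4),np.ptp(P[k][:,:3],axis=0),k.sum())
for a in range(166,252,4):
    q=P[(abs(P[:,3]-a)<.6)&(P[:,2]>.1)&(P[:,2]<.2)]
    if len(q): i=q[:,2].argmax();print(a,len(q),q[:,0].min().round(4),q[:,0].max().round(4),q[:,1].mean().round(4),q[:,2].max().round(4))
E
```

```text
160 238 [0.4883 0.014  0.2126]
176 242 [ 0.492  -0.0118  0.1494]
200 240 [ 0.5041 -0.067   0.1369]
225 238 [ 0.5141 -0.1269  0.1383]
235 238 [ 0.5151 -0.1515  0.1452]
246 238 [ 0.5196 -0.1769  0.1325]Traceback (most recent call last):
  File "<stdin>", line 8, in <module>
  File "h.py", line 11, in atd
    o,d=ray(n,u,v,c);return o+d*dep
        ~~~^^^^^^^^^
  File "h.py", line 4, in ray
    c=c or r.camera_params(n)
           ~~~~~~~~~~~~~~~^^^
ValueError: time passes only in moves, steps and waits
```

View pics/topc.png

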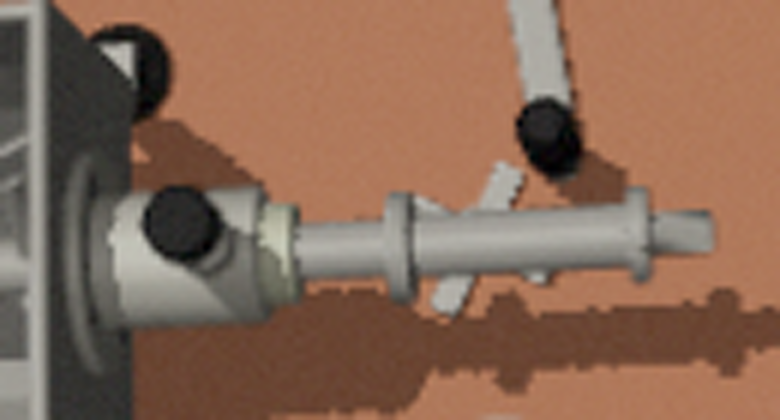

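The crop shows:
- Knob centre at (180,220), which is full-image (160,236.7).
- Thrust ring outer face at crop x≈297.
- Collar centred at (400,247).
- Flange centred at (638,234).
- Crank grip top at (548,120), to the side of the shaft.

Run:
```python
from h import *
d=np.load("pics/top0.npy"); c=r.camera_params("top")
f=lambda x,y:(130+(x+.5)/6-.5,200+(y+.5)/6-.5)
knob=atz("top",*f(180,220),.210,c);print("knob",knob.round(4))
V,U=np.mgrid[205:270,140:255]
P=np.array([[*atd("top",u,v,d[v,u],c),u,v] for u,v in zip(U.ravel(),V.ravel()) if d[v,u]>0])
k=(P[:,2]>0.2)&(P[:,2]<.22);print("knobcloud",P[k][:,:3].mean(0).round(4),np.ptp(P[k][:,:3],axis=0).round(3),k.sum())
C=atz("top",*f(400,247),.125,c);F=atz("top",*f(638,234),.125,c);ring=atz("top",*f(297,250),.125,c)
print("collar",C.round(4),"flange",F.round(4),"ring",ring.round(4))
# axis direction fit from neck points z>.12 with v columns
q=P[(P[:,2]>.115)&(P[:,2]<.17)&(P[:,3]>201)&(P[:,3]<233)]
vx,vy,x0,y0=cv2.fitLine(q[:,:2].astype(np.float32),cv2.DIST_HUBER,0,.01,.01).ravel()
print("neck line",vx,vy,x0,y0,"max z",np.percentile(q[:,2],95))
a=np.array([vx,vy])*(-np.sign(vy)); 
print("outdir",a,"deg",np.degrees(np.arctan2(a[1],a[0])),"from C-F",(F-C)/np.linalg.norm(F-C),"CF",np.linalg.norm(F-C))
n0=np.array([x0,y0])
for nm,X in (("knob",knob),("ring",ring),("C",C),("F",F)):
    print(nm,"along out from knob",((X-knob)[:2]@a).round(4),"off",(np.cross(a,X[:2]-n0)).round(4))
# crank grip top, rel to shaft
for nm,px,z in (("grip",(548,120),.084),):
    X=atz("top",*f(*px),z,c);print(nm,X.round(4),((X-knob)[:2]@a).round(4),np.cross(a,X[:2]-n0).round(4))
for nm,u,v,z in (("spool",299,271,.068),("shaker",302,201,.12)):
    X=atz("top",u,v,z,c);print(nm,X.round(4),((X-knob)[:2]@a).round(4),np.cross(a,X[:2]-n0).round(4))
```

```text
knob [0.4927 0.016  0.21  ]
knobcloud [0.4912 0.0158 0.2082] [0.029 0.03  0.014] 136
collar [ 0.5033 -0.0563  0.125 ] flange [ 0.5173 -0.1522  0.125 ] ring [ 0.4982 -0.0144  0.125 ]
neck line 0.14867021 -0.98888683 0.5086817 -0.108033404 max z 0.14160275824378876
outdir [ 0.14867021 -0.98888683] deg -81.45013 from C-F [ 0.14419659 -0.98954906  0.        ] CF 0.09688013990510906
knob along out from knob 0.0 off 0.0026
ring along out from knob 0.031 off 0.0036
C along out from knob 0.0731 off 0.0024
F along out from knob 0.17 off 0.0019
grip [ 0.5692 -0.1062  0.084 ] 0.1323 0.0601
spool [ 0.4584 -0.3135  0.068 ] 0.3208 -0.0802
shaker [ 0.6263 -0.3053  0.12  ] 0.3376 0.0869<stdin>:18: DeprecationWarning: Arrays of 2-dimensional vectors are deprecated. Use arrays of 3-dimensional vectors instead. (deprecated in NumPy 2.0)
<stdin>:21: DeprecationWarning: Arrays of 2-dimensional vectors are deprecated. Use arrays of 3-dimensional vectors instead. (deprecated in NumPy 2.0)
<stdin>:23: DeprecationWarning: Arrays of 2-dimensional vectors are deprecated. Use arrays of 3-dimensional vectors instead. (deprecated in NumPy 2.0)
```

```bash
python3 -m crank '[[0,0,0,-1,93],[0,0,0,-1,93],[0,0,0,-1,93],[0,0,0,-1,93],[0,0,0,-1,93],[0,0,0,-1,93],[0,0,0,-1,93],[0,0,0,-1,93],[0,0,0,-1,93],[0,0,0,-1,93]]' 20; python3 -m crank '[[0,0,0,-1,70],[0,0,0,-1,70],[0,0,0,-1,70],[0,0,0,0,70]]'
cat > go.py <<'E'
import sys
from h import *
s=r.read_state();from scipy.spatial.transform import Rotation as R
M=R.from_quat(s['ee_rot']).as_matrix()
T=np.array(list(map(float,sys.argv[1:4])))
print("t",s['time_s'],"pos",np.round(s['tool_pos'],4),"x",M[:,0].round(3),"z",M[:,2].round(3),"F",np.round(s['wrist_force'],2),"need(units of 20mm)",(M.T@(T-s['tool_pos'])/.02).round(2),"turn",((np.degrees(np.arctan2(M[1,0],M[0,0]))-98.37)/6).round(3))
E
python3 go.py .511 -.109 .2
```

```text
time_s: 1.1
tool_pos: [0.2089, -0.5621, 0.2001]
ee_rot: [0.762, 0.647, 0.0, -0.001]
wrist_force: [-0.4, -0.2, -0.2]
opening: 0.0932
gripper_force: 0.0
time_s: 1.5
tool_pos: [0.2089, -0.5621, 0.2002]
ee_rot: [0.653, 0.757, 0.0, -0.0]
wrist_force: [0.1, -0.4, -0.0]
opening: 0.0706
gripper_force: 0.0
t 1.5 pos [ 0.2089 -0.5621  0.2002] x [-0.147  0.989  0.001] z [-0.     0.001 -1.   ] F [ 0.09 -0.41 -0.02] need(units of 20mm) [20.18 18.28  0.03] turn 0.019
```

```bash
A='x'; python3 -m crank '[[0.5,0.5,0,0,70],[1,0.9,0,0,70],[1,0.9,0,0,70],[1,0.9,0,0,70],[1,0.9,0,0,70],[1,0.9,0,0,70],[1,0.9,0,0,70],[1,0.9,0,0,70],[1,0.9,0,0,70],[1,0.9,0,0,70]]' >/dev/null; python3 -m crank '[[1,0.9,0,0,70],[1,0.9,0,0,70],[1,0.9,0,0,70],[1,0.9,0,0,70],[1,0.9,0,0,70],[1,0.9,0,0,70],[1,0.9,0,0,70],[1,0.9,0,0,70],[1,0.9,0,0,70],[0.5,0.5,0,0,70]]'; python3 -m crank '[[0.5,0.5,0,0,70],[0,0,0,0,70],[0,0,0,0,70]]';python3 go.py .511 -.109 .2
python3 - <<'E'
from h import *
import pickle
c=r.camera_params("wrist");p,d=r.read_camera("wrist");cv2.imwrite("pics/w1.png",p[:,:,::-1]);np.save("pics/w1.npy",d);pickle.dump(c,open("pics/w1.pkl","wb"))
E
```

```text
time_s: 3.5
tool_pos: [0.4945, -0.1338, 0.2006]
ee_rot: [0.654, 0.757, 0.0, -0.0]
wrist_force: [-0.5, 0.3, 0.1]
opening: 0.0699
gripper_force: 0.0
time_s: 3.8
tool_pos: [0.5021, -0.1253, 0.2006]
ee_rot: [0.654, 0.757, -0.0, -0.0]
wrist_force: [-0.2, 0.2, -0.6]
opening: 0.07
gripper_force: 0.0
t 3.8 pos [ 0.5021 -0.1253  0.2006] x [-0.146  0.989 -0.   ] z [-0. -0. -1.] F [-0.18  0.15 -0.64] need(units of 20mm) [0.74 0.56 0.03] turn 0.001
```

View pics/w1.png

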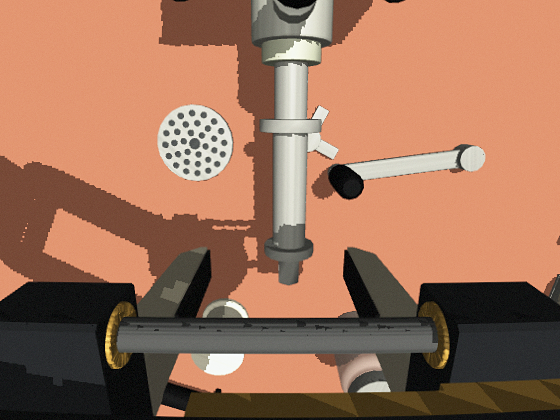

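The wrist view shows the neck between x≈273 and 307 (v=200), collar at v≈120–133, flange at about v=240–258, ring face at v≈64, and the crank grip top at (347,188) beside the neck.

Run:
```python
from h import *
import pickle
c=pickle.load(open("pics/w1.pkl","rb"))
K=np.array([.4925,.016]);s=r.read_state();t=s['tool_pos']
ax=np.array([-.146,.989]);ay=np.array([.989,.146])
for nm,u,v,z in [("neckL",274,200,.125),("neckR",307,200,.125),("neckL2",276,145,.125),("neckR2",307,145,.125),("collar in",291,120,.148),("collar out",291,133,.148),("flange in top",290,240,.145),("ring",291,64,.146),("grip",347,188,.084)]:
    X=atz("wrist",u,v,z,c);d=X[:2]-t[:2];print(nm,X.round(4),"tool x,y mm",(d@ax*1e3).round(1),(d@ay*1e3).round(1))
```

```text
neckL [ 0.4992 -0.1144  0.125 ] tool x,y mm 11.4 -1.2
neckR [ 0.5246 -0.1107  0.125 ] tool x,y mm 11.4 24.5
neckL2 [ 0.4945 -0.0723  0.125 ] tool x,y mm 53.8 0.4
neckR2 [ 0.5174 -0.0688  0.125 ] tool x,y mm 53.8 23.5
collar in [ 0.5018 -0.0523  0.148 ] tool x,y mm 72.5 10.5
collar out [ 0.5032 -0.0607  0.148 ] tool x,y mm 64.0 10.6
flange in top [ 0.5148 -0.138   0.145 ] tool x,y mm -14.2 10.9
ring [ 0.4963 -0.0172  0.146 ] tool x,y mm 108.0 10.2
grip [ 0.5633 -0.1043  0.084 ] tool x,y mm 12.1 63.8
```

```bash
python3 -m crank '[[0.725,0.575,0,0,70],[0,0,0.5,0,70],[0,0,0.5,0,70],[0,0,0.5,0,70],[0,0,0.5,0,70],[0,0,0.5,0,70],[0,0,0.5,0,70],[0,0,0.5,0,70],[0,0,0.58,0,70],[0,0,0,0,70]]'; python3 go.py .5 -.11 .119; python3 -m crank '[[0,0,0,0,20],[0,0,0,0,20],[0,0,0,0,20],[0,0,0,0,20],[0,0,0,0,20],[0,0,0,0,20],[0,0,0,0,20]]' 50;  python3 go.py .5 -.11 .119
```

```text
time_s: 4.85
tool_pos: [0.5103, -0.1085, 0.1168]
ee_rot: [0.654, 0.757, -0.001, -0.002]
wrist_force: [-0.8, -0.3, -0.4]
opening: 0.0696
gripper_force: 0.0
t 4.85 pos [ 0.5103 -0.1085  0.1168] x [-0.146  0.989  0.001] z [-0.003  0.001 -1.   ] F [-0.79 -0.32 -0.42] need(units of 20mm) [ 0.   -0.52 -0.11] turn 0.002
time_s: 5.55
tool_pos: [0.5116, -0.1089, 0.1192]
ee_rot: [0.654, 0.757, 0.0, 0.0]
wrist_force: [-0.7, -0.0, -0.6]
opening: 0.0211
gripper_force: 0.0
t 5.55 pos [ 0.5116 -0.1089  0.1192] x [-0.146  0.989 -0.   ] z [ 0. -0. -1.] F [-0.7  -0.   -0.63] need(units of 20mm) [ 0.03 -0.58  0.01] turn 0.002
```

```bash
python3 -m crank '[[0,0,0,0,10],[0,0,0,0,10],[0,0,0,0,10]]' 50;  python3 go.py .5 -.11 .119
python3 - <<'E'
from h import *
p,d=r.read_camera("wrist");cv2.imwrite("pics/w2.png",p[:,:,::-1])
E
```

```text
time_s: 5.85
tool_pos: [0.5102, -0.1091, 0.119]
ee_rot: [0.654, 0.757, -0.001, -0.001]
wrist_force: [-7.2, -1.0, 5.0]
opening: 0.0104
gripper_force: 4.0
t 5.85 pos [ 0.5102 -0.1091  0.119 ] x [-0.146  0.989  0.   ] z [-0.003 -0.    -1.   ] F [-7.2  -1.02  5.  ] need(units of 20mm) [ 0.03 -0.51  0.  ] turn 0.001
```

View pics/w2.png

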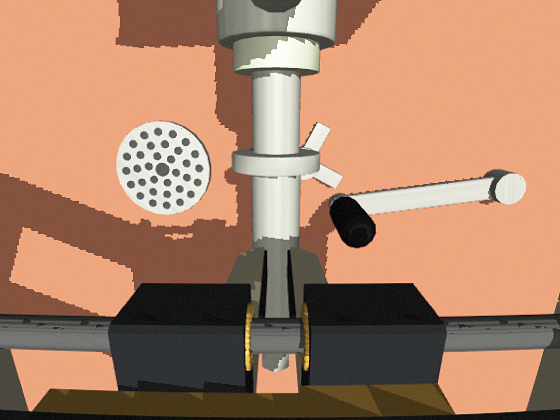

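The fingers have closed to 10 mm and look to be standing on top of the neck instead of around it. The tips are at about (265,250) and (290,250), and the neck is about 44 px wide just ahead of them. I'll check the tip and neck heights by depth.

Run:
```python
from h import *
s=r.read_state();print(r.tip_reach,s['tool_pos'],s['opening'],s['gripper_force'])
c=r.camera_params("wrist");p,d=r.read_camera("wrist")
ax=np.array([-.146,.989]);ay=np.array([.989,.146])
for u,v in [(275,200),(275,240),(276,230),(240,256),(245,270),(235,280),(315,256),(310,270),(278,270),(278,300),(278,360),(275,165)]:
    X=atd("wrist",u,v,d[v,u],c);q=X[:2]-s['tool_pos'][:2];print(u,v,p[v,u],X.round(4),(q@ax*1e3).round(1),(q@ay*1e3).round(1))
# side views
for n in("scene",):
    p,_=r.read_camera(n);cv2.imwrite("pics/s2.png",cv2.resize(p[120:290,290:470,::-1],None,fx=4,fy=4,interpolation=cv2.INTER_CUBIC)[:600,:720])
```

```text
0.011 [ 0.5101207  -0.10915443  0.11900291] 0.010489344035454227 4.0412212908267975
275 200 [236 235 229] [ 0.5051 -0.074   0.1391] 35.5 0.2
275 240 [129 129 120] [ 0.5083 -0.0955  0.1372] 13.8 0.1
276 230 [236 236 230] [ 0.5079 -0.0895  0.1388] 19.8 0.7
240 256 [83 80 69] [ 0.492  -0.102   0.1484] 9.7 -16.8
245 270 [85 83 69] [ 0.4959 -0.1007  0.1655] 10.4 -12.8
235 280 [89 84 72] [ 0.4927 -0.1016  0.1741] 10.0 -16.2
315 256 [80 77 66] [ 0.5283 -0.0967  0.1483] 9.7 19.8
310 270 [82 79 65] [ 0.5245 -0.0972  0.1639] 9.8 16.0
278 270 [128 128 119] [ 0.5122 -0.1113  0.1388] -2.4 1.7
278 300 [125 125 119] [ 0.5148 -0.1293  0.1382] -20.6 1.7
278 360 [106 108  99] [ 0.5211 -0.1712  0.1345] -63.0 1.8
275 165 [232 232 225] [ 0.5025 -0.0555  0.1481] 54.2 0.3
```

View pics/s2.png

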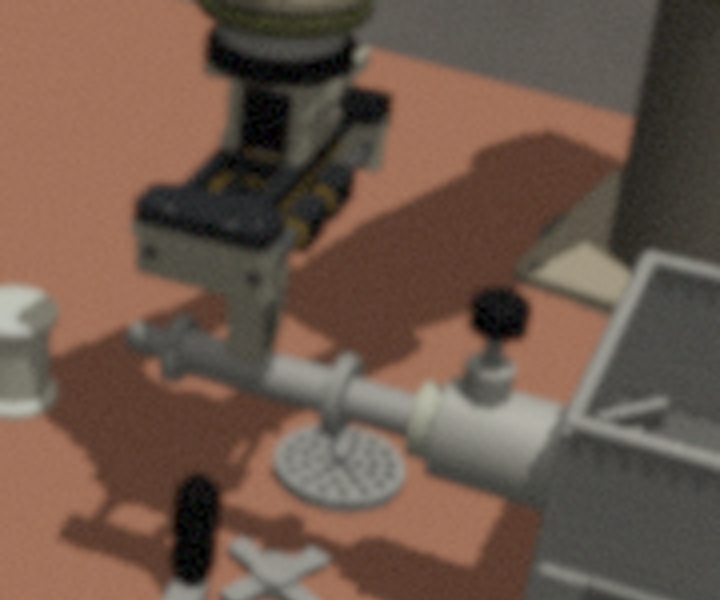

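Run:
```python
from h import *
import pickle
def scan(d,c,t,cols,v0,v1):
    ax=np.array([-.146,.989]);ay=np.array([.989,.146])
    for u in cols:
        L=[]
        for v in range(v0,v1,2):
            X=atd("wrist",u,v,d[v,u],c)
            if X[2]>.1:q=X[:2]-t[:2];L.append((v,(X[2]-t[2]).round(4),(q@ax*1e3).round(0),(q@ay*1e3).round(0)))
        print(u,*L[:5])
d=np.load("pics/w1.npy");c=pickle.load(open("pics/w1.pkl","rb"))
scan(d,c,np.array([.5021,-.1253,.2006]),[195,203,208,347,352,360],244,270)
s=r.read_state();c=r.camera_params("wrist");p,d=r.read_camera("wrist")
scan(d,c,s['tool_pos'],[236,242,248,303,310,316],240,270)
print(c['t'],(-np.array(c['R']).T@c['t']-s['tool_pos']))
```

```text
195 (250, np.float64(0.0233), np.float64(10.0), np.float64(-40.0)) (252, np.float64(0.0259), np.float64(10.0), np.float64(-40.0)) (254, np.float64(0.0273), np.float64(10.0), np.float64(-39.0)) (256, np.float64(0.0309), np.float64(10.0), np.float64(-39.0)) (258, np.float64(0.0326), np.float64(10.0), np.float64(-38.0))
203 (248, np.float64(0.0199), np.float64(10.0), np.float64(-37.0)) (250, np.float64(0.0217), np.float64(10.0), np.float64(-37.0)) (252, np.float64(0.025), np.float64(10.0), np.float64(-36.0)) (254, np.float64(0.0283), np.float64(10.0), np.float64(-35.0)) (256, np.float64(0.0288), np.float64(9.0), np.float64(-35.0))
208 (250, np.float64(0.0189), np.float64(8.0), np.float64(-35.0)) (252, np.float64(0.0218), np.float64(9.0), np.float64(-34.0)) (254, np.float64(0.023), np.float64(8.0), np.float64(-34.0)) (256, np.float64(0.0237), np.float64(7.0), np.float64(-34.0)) (258, np.float64(0.0247), np.float64(7.0), np.float64(-34.0))
347 (248, np.float64(0.0182), np.float64(9.0), np.float64(38.0)) (250, np.float64(0.0194), np.float64(9.0), np.float64(37.0)) (252, np.float64(0.021), 
[... 2044 characters left out ...]
310 (254, np.float64(0.0272), np.float64(10.0), np.float64(18.0)) (256, np.float64(0.0293), np.float64(10.0), np.float64(17.0)) (258, np.float64(0.0317), np.float64(10.0), np.float64(17.0)) (260, np.float64(0.0334), np.float64(9.0), np.float64(17.0)) (262, np.float64(0.0362), np.float64(10.0), np.float64(17.0))
316 (258, np.float64(0.0304), np.float64(9.0), np.float64(20.0)) (260, np.float64(0.0329), np.float64(9.0), np.float64(20.0)) (262, np.float64(0.0363), np.float64(10.0), np.float64(20.0)) (264, np.float64(0.0393), np.float64(10.0), np.float64(19.0)) (266, np.float64(0.0409), np.float64(10.0), np.float64(19.0))
[-0.48904667 -0.1853344   0.26484494] [-0.00947791  0.07674799  0.18429837]
```

The fingertips sit about 18 mm behind the reported TCP, not 11 mm ahead, both in the picture depth and in the contact: a 10 mm opening on top of a 26 mm round puts them at z≈0.137. I'll allow for that: open, go about 28 mm lower, and regrip while watching the force.

```bash
python3 -m crank '[[0,0,-0.2,0,65],[0,0,0,0,65],[0,0,0,0,65],[0,0,0,0,65],[0,0,0.2,0,65],[0,0,0.2,0,65],[0,0,0.2,0,65]]'; python3 -m crank '[[0,0,0.2,0,65],[0,0,0.2,0,65],[0,0,0.2,0,65],[0,0,0.2,0,65],[0,0,0.2,0,65],[0,0,0,0,65]]'; python3 go.py .511 -.109 .091
python3 - <<'E'
from h import *
s=r.read_state();c=r.camera_params("wrist");p,d=r.read_camera("wrist")
for u,v in [(180,330),(180,300),(100,330),(350,320),(280,400),(160,390)]: 
    X=atd("wrist",u,v,d[v,u],c);print(u,v,X.round(3))
E
```

```text
time_s: 6.75
tool_pos: [0.5115, -0.1089, 0.1105]
ee_rot: [0.654, 0.757, -0.0, -0.0]
wrist_force: [-0.2, 0.6, -0.6]
opening: 0.0614
gripper_force: 0.0
time_s: 7.35
tool_pos: [0.5112, -0.1088, 0.0904]
ee_rot: [0.654, 0.757, -0.0, -0.001]
wrist_force: [-1.1, 0.2, -0.2]
opening: 0.0647
gripper_force: 0.0
t 7.35 pos [ 0.5112 -0.1088  0.0904] x [-0.146  0.989  0.   ] z [-0.001  0.    -1.   ] F [-1.07  0.18 -0.16] need(units of 20mm) [-0.01 -0.01 -0.03] turn 0.003
180 330 [ 0.487 -0.081  0.21 ]
180 300 [ 0.475 -0.105  0.16 ]
100 330 [ 0.472 -0.079  0.216]
350 320 [ 0.525 -0.075  0.206]
280 400 [ 0.51  -0.086  0.221]
160 390 [ 0.479 -0.114  0.195]
```

```bash
python3 -m crank '[[0,0,0,0,20],[0,0,0,0,20],[0,0,0,0,20],[0,0,0,0,20],[0,0,0,0,20],[0,0,0,0,20],[0,0,0,0,20]]' 50;  python3 go.py .5 -.11 .119; python3 -m crank '[[0.025,0,0,0,20],[0.025,0,0,0,20],[0.025,0,0,0,20],[0,0,0,0,20]]'; python3 go.py .5 -.11 .119
```

```text
time_s: 8.1
tool_pos: [0.5094, -0.1093, 0.091]
ee_rot: [0.654, 0.757, -0.002, -0.002]
wrist_force: [-11.6, -1.4, 9.8]
opening: 0.025
gripper_force: 50.0
t 8.1 pos [ 0.5094 -0.1093  0.091 ] x [-0.146  0.989  0.   ] z [-0.005 -0.    -1.   ] F [-11.61  -1.45   9.78] need(units of 20mm) [ 0.03 -0.48 -1.4 ] turn 0.001
time_s: 8.5
tool_pos: [0.5092, -0.1084, 0.0911]
ee_rot: [0.654, 0.757, -0.002, -0.001]
wrist_force: [-11.7, -4.3, 7.6]
opening: 0.0248
gripper_force: 50.0
t 8.5 pos [ 0.5092 -0.1084  0.0911] x [-0.146  0.989 -0.001] z [-0.005 -0.001 -1.   ] F [-11.66  -4.35   7.57] need(units of 20mm) [-0.01 -0.47 -1.4 ] turn -0.0
```

```bash
python3 -m crank '[[0,-0.09,-0.03,0,20],[0.07,0,0,0,20],[0.07,0,0,0,20],[0.07,0,0,0,20],[0.07,0,0,0,20],[0.07,0,0,0,20],[0.07,0,0,0,20],[0.07,0,0,0,20],[0.07,0,0,0,20],[0.07,0,0,0,20]]'; python3 go.py .5 -.11 .119;  python3 -m crank '[[0.07,0,0,0,20],[0.07,0,0,0,20],[0.07,0,0,0,20],[0.07,0,0,0,20],[0.07,0,0,0,20],[0.07,0,0,0,20],[0.07,0,0,0,20],[0.07,0,0,0,20],[0.07,0,0,0,20],[0.07,0,0,0,20]]'; python3 go.py .5 -.11 .119
python3 - <<'E'
from h import *
p,d=r.read_camera("wrist");cv2.imwrite("pics/w3.png",p[:,:,::-1])
E
```

```text
time_s: 9.5
tool_pos: [0.5073, -0.095, 0.0912]
ee_rot: [0.653, 0.757, -0.0, -0.0]
wrist_force: [1.3, -4.2, -13.3]
opening: 0.025
gripper_force: 50.0
t 9.5 pos [ 0.5073 -0.095   0.0912] x [-0.146  0.989  0.   ] z [-0.001  0.    -1.   ] F [  1.31  -4.17 -13.34] need(units of 20mm) [-0.69 -0.47 -1.39] turn 0.003
time_s: 10.5
tool_pos: [0.5054, -0.0812, 0.0913]
ee_rot: [0.654, 0.757, -0.0, -0.0]
wrist_force: [3.5, -2.9, -23.6]
opening: 0.0248
gripper_force: 50.0
t 10.5 pos [ 0.5054 -0.0812  0.0913] x [-0.146  0.989  0.   ] z [-0.001  0.    -1.   ] F [  3.51  -2.93 -23.55] need(units of 20mm) [-1.39 -0.48 -1.39] turn 0.002
```

View pics/w3.png

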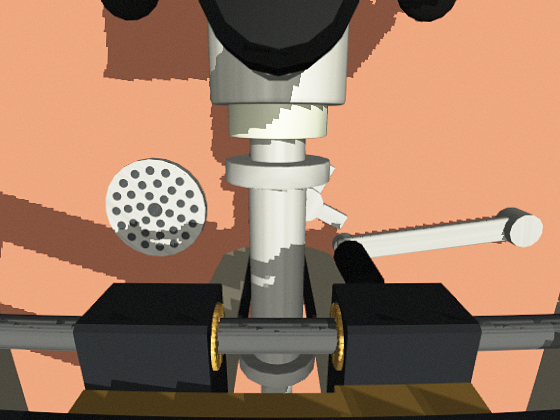

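The collar's inner edge is at v≈158 and the ring face at v≈136, so roughly 8 mm is left. I'll correct the vertical bias and continue slowly.

```bash
python3 -m crank '[[0.05,0,0.02,0,20],[0.05,0,0.01,0,20],[0.05,0,0,0,20],[0.05,0,0,0,20],[0,0,0,0,20]]'; python3 go.py .5 -.11 .119;  python3 -m crank '[[0.02,0,0,0,20],[0.02,0,0,0,20],[0.02,0,0,0,20],[0.02,0,0,0,20]]'; python3 go.py .5 -.11 .119
```

```text
time_s: 11.05
tool_pos: [0.5049, -0.0773, 0.0912]
ee_rot: [0.654, 0.757, -0.0, -0.0]
wrist_force: [-2.8, -3.1, -16.5]
opening: 0.0249
gripper_force: 50.0
t 11.05 pos [ 0.5049 -0.0773  0.0912] x [-0.146  0.989  0.   ] z [-0.001  0.    -1.   ] F [ -2.85  -3.11 -16.53] need(units of 20mm) [-1.58 -0.48 -1.39] turn 0.002
time_s: 11.45
tool_pos: [0.5047, -0.0759, 0.0912]
ee_rot: [0.654, 0.757, -0.0, -0.0]
wrist_force: [-3.8, -4.6, -15.7]
opening: 0.0251
gripper_force: 50.0
t 11.45 pos [ 0.5047 -0.0759  0.0912] x [-0.146  0.989 -0.   ] z [-0. -0. -1.] F [ -3.76  -4.57 -15.7 ] need(units of 20mm) [-1.65 -0.48 -1.39] turn 0.002
```

```bash
cat > f.py <<'E'
from rig import r
import numpy as np
s=r.read_state();f=np.array(s['wrist_force']);p=np.array(s['tool_pos']);ax=np.array([-.146,.989,0])
print("t",round(s['time_s'],2),"Fax",(f@ax).round(2),"F",f.round(1),"xax mm",((p-[.5112,-.1088,0])@ax*1e3).round(2),"p",p.round(4),"open",round(s['opening'],4))
E
for i in 1; do python3 -m crank '[[0.02,0,0.01,0,20],[0.02,0,0,0,20],[0.02,0,0,0,20],[0.02,0,0,0,20]]' >/dev/null; python3 f.py;  python3 -m crank '[[0.02,0,0,0,20],[0.02,0,0,0,20],[0.02,0,0,0,20]]' >/dev/null; python3 f.py; done
```

```text
t 11.85 Fax -3.1 F [ -4.8  -3.8 -13.8] xax mm 35.0 p [ 0.5045 -0.0744  0.0912] open 0.025
t 12.15 Fax -3.32 F [ -4.8  -4.1 -14.8] xax mm 36.16 p [ 0.5043 -0.0733  0.0912] open 0.0249
```

```bash
python3 -m crank '[[0.02,0,0,0,20],[0.02,0,0,0,20]]' >/dev/null; python3 f.py;  python3 -m crank '[[0.02,0,0,0,20],[0.02,0,0,0,20]]' >/dev/null; python3 f.py
```

```text
t 12.35 Fax -2.89 F [ -4.8  -3.6 -13.7] xax mm 36.97 p [ 0.5042 -0.0725  0.0912] open 0.0252
t 12.55 Fax -3.2 F [ -3.6  -3.8 -13.3] xax mm 37.77 p [ 0.5041 -0.0717  0.0912] open 0.0248
```

Run:
```python
from h import *
p,d=r.read_camera("wrist");cv2.imwrite("pics/w4.png",cv2.resize(p[80:240,180:380,::-1],None,fx=3,fy=3))
```

```text
(no output)
```

View pics/w4.png

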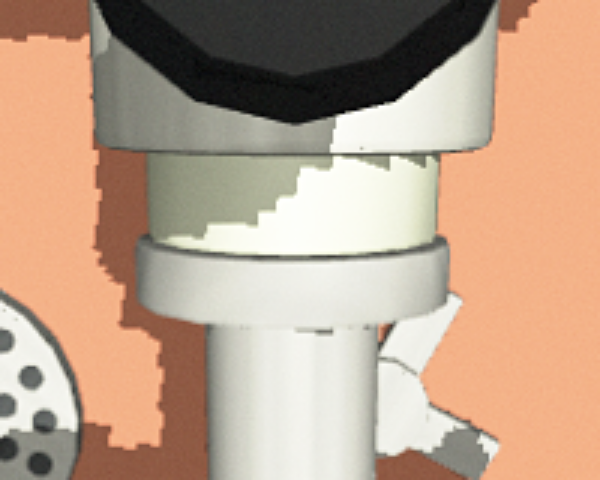

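The collar (crop y≈250) is now right against the ring's face, with perhaps a millimetre left. I'll go on in 0.3 mm rows.

```bash
for i in 1; do python3 -m crank '[[0.015,0,0,0,20],[0.015,0,0,0,20],[0.015,0,0,0,20]]' >/dev/null; python3 f.py;  python3 -m crank '[[0.015,0,0,0,20],[0.015,0,0,0,20],[0.015,0,0,0,20]]' >/dev/null; python3 f.py; done
```

```text
t 12.9 Fax -7.45 F [ -3.4  -8.  -15.5] xax mm 37.94 p [ 0.5041 -0.0715  0.0912] open 0.0249
t 13.2 Fax -10.77 F [ -2.9 -11.3 -17.2] xax mm 37.97 p [ 0.5041 -0.0715  0.0912] open 0.025
```

```bash
python3 -m crank '[[0.02,0,0,0,20],[0.02,0,0,0,20],[0.015,0,0,0,20]]' >/dev/null; python3 f.py;  python3 -m crank '[[0.01,0,0,0,20],[0,0,0,0,20],[0,0,0,0,20],[0,0,0,0,20],[0,0,0,0,20],[0,0,0,0,20],[0,0,0,0,20]]' >/dev/null; python3 f.py
```

```text
t 13.5 Fax -16.16 F [ -1.5 -16.6 -19. ] xax mm 37.97 p [ 0.5041 -0.0715  0.0912] open 0.0245
t 14.2 Fax -17.3 F [ -1.5 -17.7 -18.9] xax mm 38.0 p [ 0.5041 -0.0714  0.0912] open 0.0247
```

Home with a steady ~17 N at the hand (~14 N on the ring). I'll hold slightly lower as well, then ease off and let go.

```bash
python3 -m crank '[[-0.03,0,0,0,20],[0,0,0,0,20],[0,0,0,0,20],[0,0,0,0,20],[0,0,0,0,20],[0,0,0,0,20]]' >/dev/null; python3 f.py;  python3 -m crank '[[-0.03,0,0,0,20],[-0.03,0,0,0,20],[-0.03,0,0,0,20],[0,0,0,0,20]]' >/dev/null; python3 f.py
```

```text
t 14.8 Fax -13.26 F [ -1.7 -13.7 -17.6] xax mm 38.0 p [ 0.5041 -0.0714  0.0912] open 0.0253
t 15.2 Fax -4.45 F [ -3.9  -5.1 -15.2] xax mm 37.96 p [ 0.5041 -0.0715  0.0912] open 0.0247
```

```bash
python3 -m crank '[[0,0,0,0,60],[0,0,0,0,60],[0,0,0,0,60],[0,0,0,0,60],[0,0,0,0,60],[0,0,-0.5,0,60],[0,0,-1,0,60],[0,0,-1,0,60],[0,0,-1,0,60],[0,0,-1,0,60]]' >/dev/null; python3 f.py;  python3 -m crank '[[0,0,-1,0,0],[0,0,-1,0,0],[0,0,-0.5,0,0],[1,0,0,0,0],[1,0,0,0,0],[1,0,0,0,0],[0.8,0,0,0,0],[0.6,0.03,0,0,0],[0,0,0,0,0],[0,0,0,0,0]]' 20 >/dev/null; python3 f.py; python3 go.py .4925 .016 .195
python3 - <<'E'
from h import *
p,d=r.read_camera("scene");cv2.imwrite("pics/s3.png",cv2.resize(p[120:290,290:470,::-1],None,fx=4,fy=4,interpolation=cv2.INTER_CUBIC)[:600,:720])
E
```

```text
t 16.2 Fax -0.24 F [-0.6 -0.3 -0.5] xax mm 38.59 p [ 0.5043 -0.0708  0.1826] open 0.0601
t 17.2 Fax 0.42 F [-0.3  0.4  0.8] xax mm 126.38 p [0.492  0.0162 0.2309] open 0.0005
t 17.2 pos [0.492  0.0162 0.2309] x [-0.146  0.989 -0.   ] z [-0. -0. -1.] F [-0.27  0.38  0.8 ] need(units of 20mm) [-0.01  0.02  1.8 ] turn 0.008
```

View pics/s3.png

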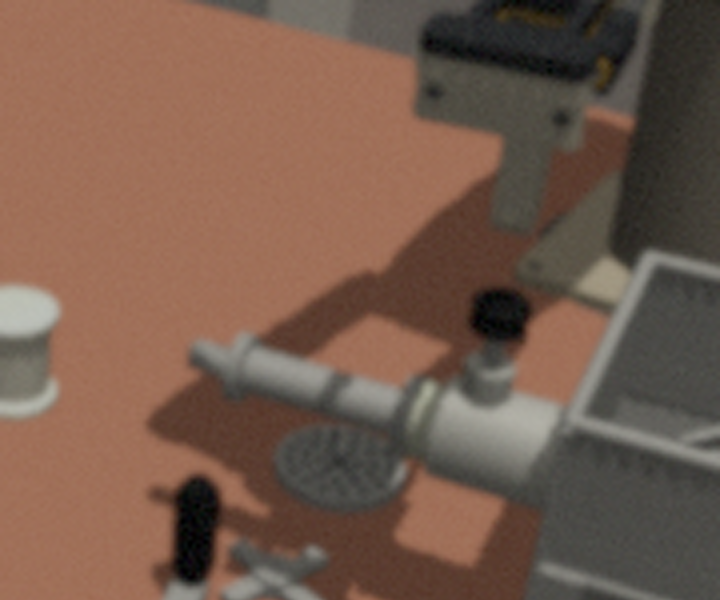

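The shaft is home with its collar on the ring, and the closed fingers (tip near (515,230)) stand about 38 mm over the raised knob (500,300). Next I'll lower and press.

```bash
python3 -m crank '[[0,0,0.3,0,0],[0,0,0.3,0,0],[0,0,0.3,0,0],[0,0,0.3,0,0],[0,0,0.2,0,0],[0,0,0.15,0,0],[0,0,0.1,0,0],[0,0,0.1,0,0],[0,0,0.1,0,0]]' >/dev/null; python3 f.py;  python3 -m crank '[[0,0,0.1,0,0],[0,0,0.1,0,0],[0,0,0.1,0,0]]' >/dev/null; python3 f.py
```

```text
t 18.15 Fax 0.25 F [-0.6  0.2  0.3] xax mm 126.58 p [0.4921 0.0164 0.194 ] open 0.0004
t 18.45 Fax 0.89 F [-0.3  0.9  2.1] xax mm 126.56 p [0.492  0.0163 0.1881] open 0.0006
```

```bash
python3 -m crank '[[0,0,0.1,0,0],[0,0,0.1,0,0],[0,0,0.1,0,0],[0,0,0.1,0,0]]' >/dev/null; python3 f.py;  python3 -m crank '[[0,0,0.1,0,0],[0,0,0.1,0,0]]' >/dev/null; python3 f.py;python3 -m crank '[[0,0,0.05,0,0]]' >/dev/null; python3 f.py; python3 -m crank '[[0,0,0.05,0,0]]' >/dev/null; python3 f.py
```

```text
t 18.85 Fax 0.08 F [0.5 0.1 1.6] xax mm 126.58 p [0.4921 0.0164 0.1799] open 0.0003
t 19.05 Fax 0.23 F [0.2 0.3 2.5] xax mm 126.58 p [0.492  0.0164 0.1758] open 0.0005
t 19.15 Fax -0.37 F [ 1.  -0.2  2.4] xax mm 126.56 p [0.492  0.0163 0.1747] open 0.0004
t 19.25 Fax 0.01 F [1.3 0.2 1.7] xax mm 126.56 p [0.492  0.0163 0.1739] open 0.0008
```

```bash
for i in 1; do python3 -m crank '[[0,0,0.04,0,0]]' >/dev/null; python3 f.py; python3 -m crank '[[0,0,0.04,0,0]]' >/dev/null; python3 f.py; python3 -m crank '[[0,0,0.03,0,0]]' >/dev/null; python3 f.py; done
```

```text
t 19.35 Fax 0.43 F [-2.4  0.1  8.1] xax mm 126.56 p [0.4921 0.0163 0.1733] open 0.0005
t 19.45 Fax 1.48 F [-3.8  0.9 13.6] xax mm 126.55 p [0.4921 0.0163 0.1733] open 0.0008
t 19.55 Fax 2.35 F [-6.1  1.5 14.9] xax mm 126.52 p [0.4921 0.0163 0.1732] open 0.0008
```

```bash
python3 -m crank '[[0,0,0,0,0],[0,0,0,0,0],[0,0,-0.3,0,0],[0,0,-0.8,0,0],[0,0,-0.8,0,0],[0,0,-0.9,0,0],[-0.4,0,0,0,20],[-1,0,0,0,40],[-1,0,0,0,65],[-1,-0.03,0,0,65]]' >/dev/null; python3 -m crank '[[-1,0,0,0,65],[0,0,0,0,65]]'>/dev/null; python3 go.py .5043 -.0708 .09
python3 - <<'E'
from h import *
c=r.camera_params("top");p,d=r.read_camera("top")
P=np.array([[*atd("top",u,v,d[v,u],c)] for v in range(226,252) for u in range(148,174) if d[v,u]>0])
q=np.hypot(P[:,0]-.4925,P[:,1]-.016)<.009
print(q.sum(),np.median(P[q],axis=0).round(4))
d0=np.load("pics/top0.npy");P=np.array([[*atd("top",u,v,d0[v,u],c)] for v in range(226,252) for u in range(148,174)]);q=np.hypot(P[:,0]-.4925,P[:,1]-.016)<.009
print(np.median(P[q],axis=0).round(4))
E
```

```text
t 20.75 pos [ 0.5039 -0.0732  0.2268] x [-0.143  0.99  -0.   ] z [-0.001 -0.001 -1.   ] F [-0.18  0.53  0.63] need(units of 20mm) [0.12 0.04 6.84] turn -0.021
45 [0.4924 0.0159 0.1909]
[0.492  0.0157 0.2095]
```

The bolt's top is at 191 mm, so it is fully down. Back to the neck.

```bash
python3 -m crank '[[0.12,0.03,0.5,-0.02,65],[0,0,0.8,0,65],[0,0,0.8,0,65],[0,0,0.8,0,65],[0,0,0.8,0,65],[0,0,0.8,0,65],[0,0,0.8,0,65],[0,0,0.7,0,65],[0,0,0.5,0,65],[0,0,0.3,0,65]]' >/dev/null; python3 -m crank '[[0,0,0,0,65]]'>/dev/null; python3 go.py .5043 -.0708 .09; python3 -m crank '[[0,0,0,0,20],[0,0,0,0,20],[0,0,0,0,20],[0,0,0,0,20],[0,0,0,0,20],[0,0,0,0,20],[0,0,0,0,20]]' 50 >/dev/null;  python3 f.py
```

```text
t 21.9 pos [ 0.5038 -0.0682  0.0907] x [-0.148  0.989  0.001] z [-0.002  0.    -1.   ] F [-0.13  0.28 -0.42] need(units of 20mm) [-0.13  0.    0.04] turn 0.023
t 22.6 Fax -0.19 F [-3.9 -0.8  4.4] xax mm 40.94 p [ 0.5036 -0.0685  0.0919] open 0.0246
```

```bash
for i in 1; do python3 -m crank '[[-0.02,0,0,0,20],[-0.02,0,0,0,20],[-0.02,0,0,0,20]]' >/dev/null; python3 f.py;  python3 -m crank '[[-0.02,0,0,0,20],[-0.02,0,0,0,20],[-0.02,0,0,0,20]]' >/dev/null; python3 f.py; python3 -m crank '[[-0.02,0,0,0,20],[-0.02,0,0,0,20]]' >/dev/null; python3 f.py; done
```

```text
t 22.9 Fax 3.85 F [-5.9  3.   6.5] xax mm 40.34 p [ 0.5037 -0.0691  0.0919] open 0.0249
t 23.2 Fax 2.9 F [-5.1  2.2  5.7] xax mm 39.17 p [ 0.5038 -0.0703  0.0919] open 0.0251
t 23.4 Fax 3.19 F [-5.9  2.4  6.5] xax mm 38.36 p [ 0.504  -0.0711  0.0919] open 0.025
```

```bash
for i in 1; do python3 -m crank '[[-0.02,0,0,0,20],[-0.02,0,0,0,20],[-0.02,0,0,0,20]]' >/dev/null; python3 f.py;  python3 -m crank '[[-0.02,0,0,0,20],[-0.02,0,0,0,20]]' >/dev/null; python3 f.py; python3 -m crank '[[-0.02,0,0,0,20],[-0.02,0,0,0,20]]' >/dev/null; python3 f.py; done
```

```text
t 23.7 Fax 3.82 F [-6.   3.   5.9] xax mm 37.14 p [ 0.5042 -0.0723  0.0919] open 0.0248
t 23.9 Fax 2.4 F [-6.5  1.5  5.8] xax mm 36.34 p [ 0.5043 -0.0731  0.0919] open 0.0247
t 24.1 Fax 3.34 F [-6.2  2.5  6.4] xax mm 35.54 p [ 0.5043 -0.0739  0.0919] open 0.0247
```

```bash
for i in 1; do python3 -m crank '[[-0.02,0,0,0,20],[-0.02,0,0,0,20],[-0.02,0,0,0,20]]' >/dev/null; python3 f.py;  python3 -m crank '[[-0.02,0,0,0,20],[-0.02,0,0,0,20],[-0.02,0,0,0,20]]' >/dev/null; python3 f.py; python3 -m crank '[[-0.02,0,0,0,20],[-0.02,0,0,0,20]]' >/dev/null; python3 f.py; done
```

```text
t 24.4 Fax 8.0 F [-6.8  7.1  7.8] xax mm 35.11 p [ 0.5044 -0.0743  0.0919] open 0.0246
t 24.7 Fax 12.46 F [-7.9 11.4 10.7] xax mm 35.0 p [ 0.5044 -0.0744  0.0918] open 0.0254
t 24.9 Fax 15.93 F [-8.8 14.8 10.3] xax mm 34.93 p [ 0.5044 -0.0745  0.0918] open 0.0249
```

It bears on the bolt after about 5.6 mm of float. Hold, then ease off and push back.

```bash
python3 -m crank '[[0,0,0,0,20],[0,0,0,0,20],[0,0,0,0,20],[0,0,0,0,20],[0,0,0,0,20],[0,0,0,0,20],[0,0,0,0,20],[0,0,0,0,20]]' >/dev/null; python3 f.py;  python3 -m crank '[[0.03,0,0,0,20],[0.03,0,0,0,20],[0.03,0,0,0,20],[0.03,0,0,0,20],[0.02,0,0,0,20],[0.02,0,0,0,20],[0.02,0,0,0,20],[0.02,0,0,0,20]]' >/dev/null; python3 f.py; python3 -m crank '[[0.02,0,0,0,20],[0.02,0,0,0,20],[0.02,0,0,0,20],[0.02,0,0,0,20],[0.02,0,0,0,20]]' >/dev/null; python3 f.py
```

```text
t 25.7 Fax 14.23 F [-8.4 13.2 10.1] xax mm 34.96 p [ 0.5044 -0.0745  0.0918] open 0.0252
t 26.5 Fax -3.4 F [-5.3 -4.2  3. ] xax mm 35.22 p [ 0.5044 -0.0742  0.0919] open 0.0245
t 27.0 Fax -3.09 F [-5.1 -3.9  4.9] xax mm 37.07 p [ 0.5041 -0.0724  0.0919] open 0.025
```

```bash
python3 -m crank '[[0.02,0,0,0,20],[0.02,0,0,0,20],[0.02,0,0,0,20],[0.02,0,0,0,20],[0.02,0,0,0,20],[0.02,0,0,0,20]]' >/dev/null; python3 f.py;  python3 -m crank '[[0.02,0,0,0,20],[0.02,0,0,0,20],[0.02,0,0,0,20]]' >/dev/null; python3 f.py; python3 -m crank '[[0.02,0,0,0,20],[0.02,0,0,0,20],[0.02,0,0,0,20]]' >/dev/null; python3 f.py
```

```text
t 27.6 Fax -2.93 F [-4.1 -3.6  3.6] xax mm 39.42 p [ 0.5038 -0.07    0.0919] open 0.0247
t 27.9 Fax -3.18 F [-4.2 -3.8  3.9] xax mm 40.64 p [ 0.5036 -0.0688  0.0919] open 0.0247
t 28.2 Fax -8.58 F [-3.6 -9.2  2. ] xax mm 40.96 p [ 0.5036 -0.0685  0.0919] open 0.0246
```

```bash
python3 -m crank '[[0.02,0,0,0,20],[0.02,0,0,0,20],[0.02,0,0,0,20],[0.01,0,0,0,20]]' >/dev/null; python3 f.py;  python3 -m crank '[[0,0,0,0,20],[0,0,0,0,20],[0,0,0,0,20],[0,0,0,0,20],[0,0,0,0,20],[0,0,0,0,20],[0,0,0,0,20],[0,0,0,0,20]]' >/dev/null; python3 f.py
```

```text
t 28.6 Fax -14.18 F [ -3.3 -14.8  -0.1] xax mm 40.98 p [ 0.5036 -0.0685  0.0919] open 0.0245
t 29.4 Fax -14.18 F [ -2.  -14.6   0.2] xax mm 40.95 p [ 0.5036 -0.0685  0.0919] open 0.0251
```

Held at 14 N for 0.8 s. I'll ease off, release, retreat and check.

```bash
python3 -m crank '[[-0.03,0,0,0,20],[-0.03,0,0,0,20],[-0.03,0,0,0,20],[-0.01,0,0,0,20],[0,0,0,0,20]]' >/dev/null; python3 f.py;  python3 -m crank '[[0,0,0,0,60],[0,0,0,0,60],[0,0,0,0,60],[0,0,0,0,60],[0,0,0,0,60],[0,0,-0.5,0,60],[0,0,-1,0,60],[0,0,-1,0,60],[0,0,-1,0,60],[0,0,-1,0,60]]' >/dev/null;  python3 -m crank '[[0,0,-1,0,60],[0,0,-1,0,60],[0,0,-1,0,60],[-1,0,0,0,60],[-1,0,0,0,60],[0,0,0,0,60],[0,0,0,0,60]]' >/dev/null; python3 f.py
python3 - <<'E'
from h import *
c=r.camera_params("top");p,d=r.read_camera("top")
P=np.array([[*atd("top",u,v,d[v,u],c)] for v in range(226,252) for u in range(148,174) if d[v,u]>0])
q=np.hypot(P[:,0]-.4925,P[:,1]-.016)<.009
print(q.sum(),np.median(P[q],axis=0).round(4))
p,d=r.read_camera("wrist");a=p
s,_=r.read_camera("scene")
cv2.imwrite("pics/end.png",np.hstack([cv2.resize(a,(400,300)),cv2.resize(s,(400,300))])[:,:,::-1])
E
```

```text
t 29.9 Fax -3.94 F [-4.4 -4.6  3.9] xax mm 40.94 p [ 0.5036 -0.0685  0.0919] open 0.0248
t 31.6 Fax 0.79 F [-0.7  0.7 -0. ] xax mm 1.99 p [ 0.5101 -0.1069  0.2422] open 0.0602
43 [0.4923 0.0167 0.1916]
```

View pics/end.png

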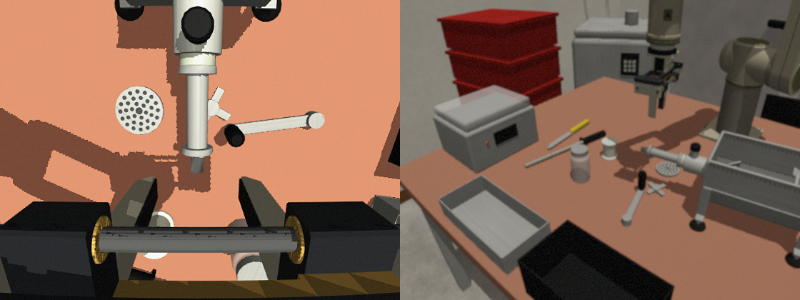

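The collar sits on the ring at about (198,68), the bolt is down with its top at 191 mm, the gripper is clear, and the bystanders are where they were. Handing in.

```bash
python3 -c "
from rig import r
print(r.close_job())"
```

```text
the job is handed in; nothing more can be done
None
```

I handed the job in at about 32 s; no verdict came back, but by my readings the shaft is home on its thrust ring, the bolt is fully down (top at 191 mm), and end float is about 5.6 mm, with each push and pull held at 14–17 N at the hand and nothing else on the table visibly moved.

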